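Oil, seat and set the bench air valve

TASK

Free and set the stiff compressed-air valve on the jeweller's bench: first give its stem a short shot of oil by pressing the sprung cap of the fixed spray can fully down and letting it spring back. Then take the upright handle of the valve's handwheel, close the valve (clockwise seen from above) all the way to its stop, and open it again by exactly two full turns. Finish while still holding the handle between the fingers with the wheel still, and leave the jar, the wooden block and the pliers where they lie.

Things in the scene. Friction and masses are not known exactly. Their poses are not given: they have to be found in the camera images.
- wheel_axis (a point): Fixed point on the vertical axis of the handwheel, mid-rim, 100 mm above the bench; its axes are the valve body's, z up. Brass valve on a 110 mm square steel foot; a 22 mm copper pipe leaves along its +x. The dark steel wheel is 108 mm across with three spokes, rim top 106 mm above the bench; only the handle rises above the rim.
- handle (a point): Centre of the wheel's crank handle at grip height, 143 mm above the bench: an upright black cylinder, 22 mm diameter, 109 to 169 mm above the bench, on the rim 48 mm from the wheel axis. It spins freely on its own pin, so a gripper can carry it round the circle without turning. At joint wheel = 0 it lies from wheel_axis along that point's +x.
- wheel (a joint): Turn of the handwheel in rad, counted through full turns (one is 6.283): 0 closed on the hard stop, growing as it opens, counter-clockwise seen from above, to a second stop at 18.85. Starts 1.2 to 4.2 open; light friction (about 0.06 N m), stays where it is left.
- cap_top (a point): Centre of the flat top of the spray can's grey nozzle cap, 119 mm above the bench when up; moves down with the cap. Cap 26 mm in diameter; the white can, 48 mm in diameter, is clamped upright in a fixed steel cradle about 200 mm from the wheel axis; a thin straw on the cap points at the valve.
- cap (a joint): How far the cap is pressed down, m: 0 up, 0.006 fully down. A spring brings it back; 1.5 N starts it moving and 5 N presses it fully down.
- jar_mid (a point): Bystander: centre of a loose small glass jar with a black lid, 48 mm in diameter, 55 mm tall, standing on the bench near the valve.
- dapping_block: Bystander: loose wooden block 85 x 55 x 22 mm with a round knob on it (38 mm tall in all); origin at the centre of its underside.
- pliers: Bystander: loose pliers with black handles lying flat, about 140 mm long, 15 mm high; origin near the joint, on the underside, jaws to its +x.
There are look-alikes about, which are no part of the job. Of the things that look like the part that bears jar_mid, take the one that is farthest from the robot's base at the start.

How it is judged:
By the outcome, as a careful person would: the job done as asked, in the order asked, and still so for the second after the job is handed in, while the arm keeps its last pose, push and grip.
It also fails if it takes over 72 s, if anything falls off the work surface, if the arm or the gripper's body presses on something with over 40 N, if the wrist force passes 120 N, or if a joint passes its speed limit or range.

ROBOT

A 7-joint arm with a two-finger parallel gripper is mounted at the origin on the work surface. World frame = base frame: x ahead of the robot, y to its left, z up, the work surface at z = 0. Lengths are in m, angles in rad, forces in N, time in s.
With the tool pointing down it reaches from about 0.375 to 0.925 m from the base axis. Payload 3.1 kg.
Tool frame: the origin (TCP) lies at the very end of the fingers, on their centre line; the grasp point (between the pads) lies 19 mm behind it (manip.grasp_offset is the distance from the TCP to the grasp point, in m); z points along the fingers, y is the line along which they close (so a half turn about z gives the same grasp; the last joint's range is limited). The gripper opens to 85 mm and grips with 20 to 120 N. Pads are 22 mm wide; open, the fingers measure 114 mm over their backs; the gripper's body (76 mm by 85 mm) begins 54 mm behind the grasp point. The pads swing forward as they close: fully open they stand 13 mm farther back than shut.
Start: joints at [-1.246, 0.383, 0.044, 1.598, -0.018, 1.161, -0.05], TCP at [0.267, 0.593, 0.231] pointing down, gripper open.
Joint ranges: [-2.61, 2.61], [-0.41, 2.15], [-1.48, 1.57], [0, 2.5], [-1.57, 4.71], [0.05, 1.97], [-2.85, 2.85]. Speed limits (rad/s): [2.79, 2.79, 3.14, 3.14, 3.14, 3.14, 3.14].

INTERFACE

Orientations are given as a unit quaternion [x, y, z, w].
In Python, from workcell import manip gives the robot as it stands. The module is installed in compiled form; this text tells all that it offers.
- The arm moves only by the tool servo_tool, never from a script. Its argument "series" is a list of rows, each an object with "grip": the closure, from 0 (fully open) to 1 (shut); "dp": the shift along the tool's x, y, z in mm, a list of three; "turn": the turn about the tool's z in rad. In form: [{"grip": grip, "dp": [x, y, z], "turn": turn}, ...]. A call has 1 to 12 rows; each row shifts and turns the commanded pose from where the row before left it, along the tool's axes as they then stand; what a row does not reach is not made up. A row lasts 1/10 s, in which the tool goes at most 50 mm and 8.59 degrees, less where a joint would pass 70% of its speed; a pose out of reach is approached as far as the arm can. A call is refused whole if a number of a shift passes 50 or a number of a turn 0.15, either way. A call with a gripper value outside its range is refused whole. The fingers move at their own pace and stop on an object; "force" is the grip in N (left out, the last holds). Time passes only in rows, so rows that do not move let the fingers close. It gives the time, the measured TCP pose, the force, the opening and the grip force at its end, in the units of the state.
- manip.get_obs(): the state, without advancing time (a new reading comes with each control period).
- manip.camera(name): name is "side" or "top" or "wrist"; returns the picture (420x560x3 uint8, blue, green, red); there is no depth.
- manip.calibration(name): a dict with "fx", "fy", "cx", "cy" (pixels), "extrinsics" (4x4, takes a point from world to camera coordinates). Camera axes: x right, y up, looking along -z (the intrinsics and any distortion apply to the point x, -y, -z); pixel columns grow to the right and rows downward; lengths in m; the calibration is good to about 2 mm. The wrist camera is an equidistant fisheye: a pixel r from the principal point sees the ray r / f radians off the axis. A picture is of the moment at which its call begins: read the wrist's pose just before it. calibration takes no time and is no camera call; for the wrist camera it gives the pose at the moment of the call.
- manip.sign_off(): hands the job in; it is judged then, once.
Trained networks look in the newest picture that a camera, given by its name, has taken for a name from the list of things; names that differ only in an ending like _2 or _b are one class to them, and where a whole thing is asked for, a point or a joint stands for the part that bears it (a point fixed in the world has none). Each returns a list of dicts, best first, with "score" (0 to 1); they miss things now and then, are a little off and sometimes report something else, mostly with a low value. They report only what shows in the picture. A call takes as long as a camera call. They do not tell look-alikes from the thing itself.
- manip.spot_in(camera, thing): "rect" ([left, top, right, bottom] in pixels, round what is visible of it).
- manip.silhouettes(camera, thing): "region" (420x560 bool, what is visible of it) and "rect" ([left, top, right, bottom] in pixels, round what is visible of it).
- manip.place_of(camera, thing): "location" ([column, row] in pixels: a listed point, or the origin of a listed thing).
The state is a dict: "time": time; "joint_pos": joint angles; "qd": joint speeds; "joint_torque": joint torques, N m; "eef_pos": TCP position; "tool_rot": TCP orientation; "contact_force": force on the tool from outside, world axes, zero at the start; "moment": the same for the moment, N m; "opening": finger opening in m; "grip_force": force on a finger pad.
Only numpy, scipy, OpenCV 4.12 (cv2) and the standard library are available. Lean on these libraries where they do the work, as an engineer would, in place of code of your own. Each camera call takes 0.05 s, during which the arm holds its last target. There are 200 camera calls.

## Working session

There is one attempt and no reset: what is moved stays moved. The work goes in short steps, Python scripts to look and compute and a tool call to move; the robot and the scene stay as the last step left them, time stands still between calls to the robot, and variables do not carry over. Pictures are saved under pics/ and viewed, at most 10 in all, crops included, and the job is handed in when it is done.

Besides the shell and the picture viewer there is one more tool, called after "Request:" as a command line: name --argument value ..., lists and objects as JSON in quotes. servo_tool: Moves the arm, as the interface text tells. Its arguments: {"type":"object","properties":{"series":{"type":"array","items":{"type":"object","properties":{"grip":{"type":"number"},"dp":{"type":"array","items":{"type":"number"}},"turn":{"type":"number"}}}},"force":{"type":"number"}},"required":["series"]}

```bash
mkdir -p pics
cat > h.py <<'E'
import numpy as np, cv2
from workcell import manip
from scipy.spatial.transform import Rotation as R
def ray(cam,px,cal=None):
    c=cal or manip.calibration(cam); E=np.array(c["extrinsics"])
    u=(px[0]-c["cx"])/c["fx"]; v=(px[1]-c["cy"])/c["fy"]
    if cam=="wrist":
        r=np.hypot(u,v); s=np.sin(r)/max(r,1e-9); d=np.array([u*s,-v*s,-np.cos(r)])
    else: d=np.array([u,-v,-1.])
    Rm=E[:3,:3]; o=-Rm.T@E[:3,3]; d=Rm.T@d
    return o,d/np.linalg.norm(d)
def atz(cam,px,z,cal=None):
    o,d=ray(cam,px,cal); return o+d*(z-o[2])/d[2]
def tri(rs):
    A=0;b=0
    for o,d in rs:
        P=np.eye(3)-np.outer(d,d); A=A+P; b=b+P@o
    return np.linalg.solve(A,b)
E
cat > a.py <<'E'
from h import *
o=manip.get_obs(); print({k:np.round(v,3) for k,v in o.items()})
Z=dict(wheel_axis=.1,handle=.143,cap_top=.119,jar_mid=.0275,dapping_block=0,pliers=0)
for c in ["side","top","wrist"]:
    im=manip.camera(c); cv2.imwrite(f"pics/{c}0.png",im)
    cal=manip.calibration(c)
    for t in Z:
        for r in manip.place_of(c,t)[:4]:
            print(c,t,np.round(r["location"],0),round(r["score"],2),np.round(atz(c,r["location"],Z[t],cal),3))
E
python3 a.py; python3 -c "
import cv2,numpy as np
a=[cv2.imread(f'pics/{c}0.png') for c in ['side','top']]
cv2.imwrite('pics/m0.png',cv2.resize(np.vstack(a),(440,600)) if 0 else a[0])"
```

```text
{'time': np.float64(0.0), 'joint_pos': array([-1.246,  0.384,  0.044,  1.6  , -0.018,  1.161, -0.05 ]), 'qd': array([ 0.   , -0.   ,  0.001, -0.001, -0.   , -0.001, -0.001]), 'joint_torque': array([-0.0000e+00, -4.3346e+01,  1.0240e+00, -2.4951e+01,  1.1000e-02,
        1.1000e-02,  0.0000e+00]), 'eef_pos': array([0.266, 0.592, 0.23 ]), 'tool_rot': array([ 0.21 ,  0.978, -0.001, -0.   ]), 'contact_force': array([ 0.264,  0.289, -0.024]), 'moment': array([ 0.021, -0.025,  0.024]), 'grip_force': np.float64(0.0), 'opening': np.float64(0.085)}
side wheel_axis [262. 210.] 0.91 [ 0.518 -0.065  0.1  ]
side handle [239. 206.] 0.93 [ 0.466 -0.062  0.143]
side cap_top [213. 142.] 0.68 [0.57  0.143 0.119]
side jar_mid [302. 324.] 0.89 [ 0.429 -0.261  0.027]
side jar_mid [264. 361.] 0.76 [ 0.337 -0.267  0.027]
side jar_mid [236. 319.] 0.74 [ 0.355 -0.176  0.027]
side dapping_block [356. 297.] 0.88 [ 0.557 -0.276  0.   ]
side pliers [277. 181.] 0.92 [0.675 0.057 0.   ]
top handle [271. 222.] 0.66 [ 0.471 -0.059  0.143]
top cap_top [158. 177.] 0.66 [0.559 0.143 0.119]
top cap_top [272. 224.] 0.26 [ 0.472 -0.06   0.119]
top jar_mid [386. 302.] 0.78 [ 0.337 -0.27   0.027]
top jar_mid [380. 249.] 0.75 [ 0.437 -0.262  0.027]
top jar_mid [337. 295.] 0.57 [ 0.35  -0.179  0.027]
top dapping_block [381. 193.] 0.78 [ 0.553 -0.274  0.   ]
top dapping_block [161. 177.] 0.34 [0.59  0.171 0.   ]
top pliers [221. 139.] 0.88 [0.669 0.05  0.   ]
top pliers [159. 175.] 0.32 [0.594 0.175 0.   ]
```

View pics/top0.png

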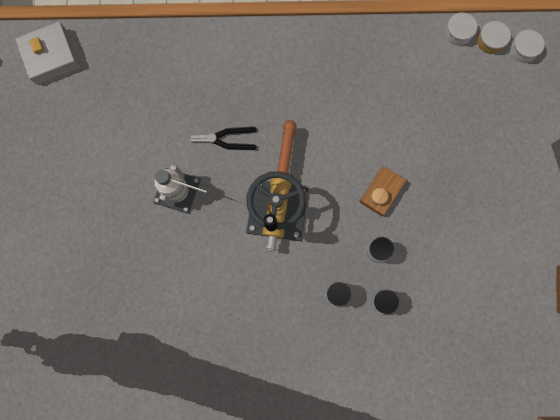

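View pics/side0.png

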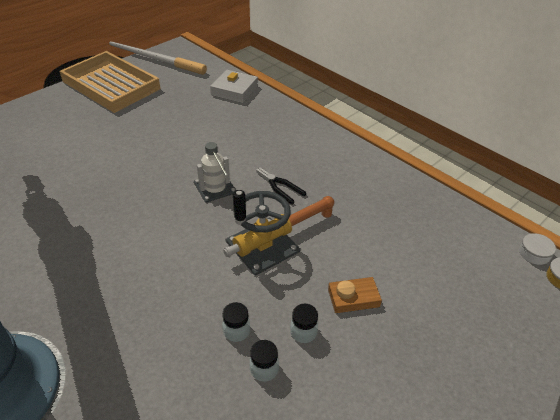

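Top picture: the valve wheel is at (276,200), with its handle at (271,222) and the copper pipe running up to (290,127). The spray cap is at (163,177), the pliers at (222,139) and the block at (382,192). The jar look-alikes are at (381,249), (339,294) and (387,301). The one meant is (381,249), because at about 0.50 m it is the farthest from the base, but all three get left alone. The side view agrees.

Next I'll move over the cap at a safe height with the gripper closed.

Request:
servo_tool --series '[{"grip": 1,"dp": [-20,-12,0],"turn": 0},{"grip": 1,"dp": [-38,-24,0],"turn": 0},{"grip": 1,"dp": [-38,-24,0],"turn": 0},{"grip": 1,"dp": [-38,-24,0],"turn": 0},{"grip": 1,"dp": [-38,-24,0],"turn": 0},{"grip": 1,"dp": [-38,-24,0],"turn": 0},{"grip": 1,"dp": [-38,-24,0],"turn": 0},{"grip": 1,"dp": [-38,-24,0],"turn": 0},{"grip": 1,"dp": [-38,-24,0],"turn": 0},{"grip": 1,"dp": [-38,-24,0],"turn": 0},{"grip": 1,"dp": [-20,-12,0],"turn": 0},{"grip": 1,"dp": [0,0,0],"turn": 0}]' --force 30

```text
time: 2.25
eef_pos: [0.5195, 0.2115, 0.2317]
tool_rot: [0.214, 0.977, -0.001, 0.001]
contact_force: [-0.3, -0.6, -0.4]
opening: 0.0
grip_force: 0.0
```

```bash
cat > b.py <<'E'
from h import *
import sys
o=manip.get_obs(); p=o["eef_pos"]; print(o["time"],np.round(p,4),np.round(o["tool_rot"],4),np.round(o["joint_pos"],2),np.round(o["contact_force"],2))
Z=dict(wheel_axis=.1,handle=.143,cap_top=.119)
for t in Z:
    rs=[]
    for c in ["side","top","wrist"]:
        cal=manip.calibration(c)
        im=manip.camera(c); cv2.imwrite(f"pics/{c}{sys.argv[1]}.png",im)
        for r in manip.place_of(c,t)[:2]:
            print(c,t,np.round(r["location"],0),round(r["score"],2),np.round(atz(c,r["location"],Z[t],cal),4))
        for r in manip.place_of(c,t)[:1]:
            if r["score"]>.5: rs.append(ray(c,r["location"],cal))
    if len(rs)>1: print(" tri",t,np.round(tri(rs),4))
E
python3 b.py 1
```

```text
2.25 [0.5195 0.2115 0.2317] [ 2.145e-01  9.767e-01 -7.000e-04  1.200e-03] [-0.72  0.22  0.29  1.83 -0.07  1.11  0.74] [-0.3  -0.64 -0.37]
side wheel_axis [264. 212.] 0.7 [ 0.5168 -0.071   0.1   ]
top wheel_axis [275. 198.] 0.74 [ 0.5215 -0.0654  0.1   ]
wrist wheel_axis [ 56. 297.] 0.69 [ 0.5171 -0.0699  0.1   ]
 tri wheel_axis [ 0.5189 -0.068   0.0996]
side handle [243. 204.] 0.86 [ 0.4743 -0.0642  0.143 ]
top handle [272. 222.] 0.54 [ 0.4724 -0.0618  0.143 ]
wrist handle [ 21. 273.] 0.85 [ 0.4693 -0.0545  0.143 ]
 tri handle [ 0.4728 -0.0616  0.1395]
side cap_top [214. 143.] 0.49 [0.5682 0.1369 0.119 ]
top cap_top [161. 173.] 0.76 [0.5657 0.1379 0.119 ]
wrist cap_top [213. 281.] 0.9 [0.558  0.1331 0.119 ]
 tri cap_top [0.5602 0.1354 0.1241]
```

View pics/wrist1.png

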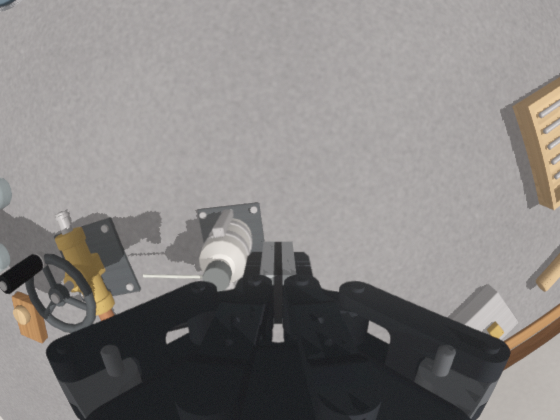

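The wrist view shows the cap at (217,272), just short of the fingertips, with the straw leading left to the valve. I'll close half the gap and measure again.

Request:
servo_tool --series '[{"grip": 1,"dp": [-10,-8,10],"turn": 0},{"grip": 1,"dp": [-15,-10,20],"turn": 0},{"grip": 1,"dp": [-10,-8,20],"turn": 0},{"grip": 1,"dp": [0,0,0],"turn": 0}]'

```text
time: 4.0
eef_pos: [0.5365, 0.1742, 0.1776]
tool_rot: [0.212, 0.977, -0.003, -0.002]
contact_force: [-0.4, -0.4, -0.8]
opening: 0.0001
grip_force: 0.0
```

```bash
python3 b.py 2; python3 -c "
import cv2
a=cv2.imread('pics/wrist2.png')[200:360,120:320];cv2.imwrite('pics/w2c.png',cv2.resize(a,None,fx=3.5,fy=3.5))"
```

```text
4.0 [0.5365 0.1742 0.1776] [ 0.2124  0.9772 -0.0031 -0.0023] [-0.65  0.29  0.31  1.87 -0.1   1.01  0.84] [-0.38 -0.44 -0.77]
side wheel_axis [261. 214.] 0.89 [ 0.5107 -0.0707  0.1   ]
top wheel_axis [278. 199.] 0.67 [ 0.5211 -0.0713  0.1   ]
wrist wheel_axis [ 40. 290.] 0.84 [ 0.515 -0.07   0.1  ]
 tri wheel_axis [ 0.5162 -0.0703  0.0989]
side handle [238. 205.] 0.63 [ 0.4676 -0.0589  0.143 ]
top handle [270. 223.] 0.77 [ 0.4704 -0.0582  0.143 ]
 tri handle [ 0.4699 -0.0576  0.1409]
side cap_top [214. 142.] 0.72 [0.5713 0.1411 0.119 ]
top cap_top [161. 178.] 0.62 [0.5575 0.1377 0.119 ]
wrist cap_top [235. 271.] 0.87 [0.5583 0.1347 0.119 ]
 tri cap_top [0.5593 0.135  0.1248]
```

View pics/w2c.png

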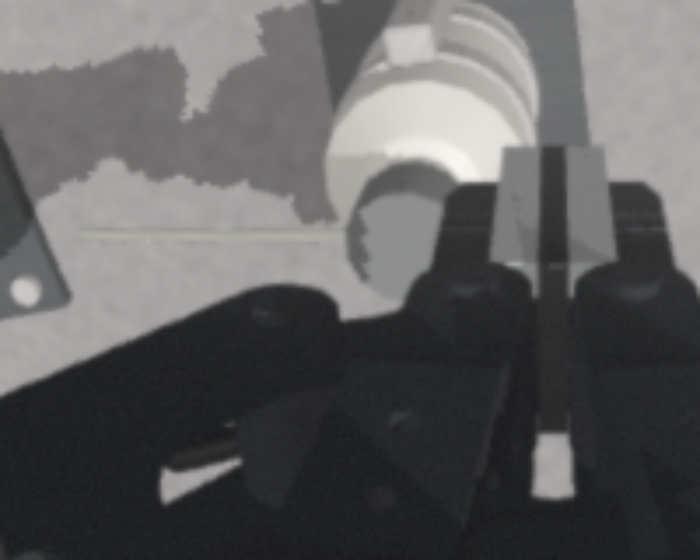

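Request:
servo_tool --series '[{"grip": 1,"dp": [-12,-8,0],"turn": 0},{"grip": 1,"dp": [-14,-10,0],"turn": 0},{"grip": 1,"dp": [-11,-8,0],"turn": 0},{"grip": 1,"dp": [0,0,20],"turn": 0},{"grip": 1,"dp": [0,0,20],"turn": 0},{"grip": 1,"dp": [0,0,8],"turn": 0},{"grip": 1,"dp": [0,0,0],"turn": 0}]'

```text
time: 6.05
eef_pos: [0.5599, 0.1392, 0.1318]
tool_rot: [0.21, 0.978, -0.001, -0.001]
contact_force: [0.7, 1.1, 0.0]
opening: 0.0003
grip_force: 0.0
```

Run:
```python
from h import *
o=manip.get_obs();print(o["eef_pos"],o["tool_rot"])
im=manip.camera("wrist");a=[]
a.append(cv2.resize(im[200:340,180:320],(380,380)))
for c,(x,y) in dict(side=(214,142),top=(161,178)).items():
    b=manip.camera(c);a.append(cv2.resize(b[y-35:y+35,x-35:x+35] ,(380,380)))
cv2.imwrite("pics/c3.png",cv2.resize(np.hstack(a),(798,266)))
```

```text
[0.55993199 0.13916914 0.13177949] [ 0.21016156  0.97766514 -0.00105248 -0.00137264]
```

View pics/c3.png

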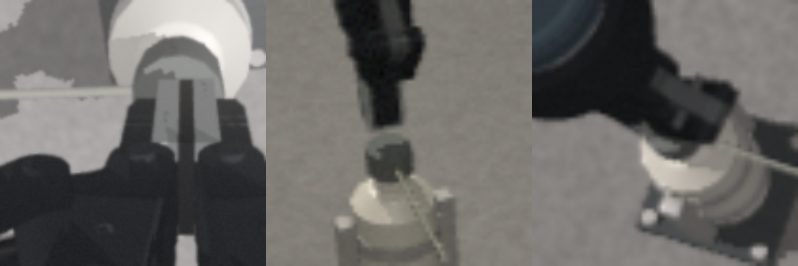

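The fingertips sit over the cap, about 3 mm off centre in y. I'll correct that and press down.

Request:
servo_tool --series '[{"grip": 1,"dp": [-1,-3,4],"turn": 0},{"grip": 1,"dp": [0,0,5],"turn": 0},{"grip": 1,"dp": [0,0,4],"turn": 0},{"grip": 1,"dp": [0,0,3],"turn": 0},{"grip": 1,"dp": [0,0,2],"turn": 0},{"grip": 1,"dp": [0,0,0],"turn": 0}]'

```text
time: 6.8
eef_pos: [0.5605, 0.137, 0.1154]
tool_rot: [0.21, 0.978, -0.0, -0.0]
contact_force: [-1.3, -1.3, 3.1]
opening: -0.0002
grip_force: 1.8
```

Request:
servo_tool --series '[{"grip": 1,"dp": [0,0,2],"turn": 0},{"grip": 1,"dp": [0,0,2],"turn": 0},{"grip": 1,"dp": [0,0,0],"turn": 0}]'

```text
time: 7.1
eef_pos: [0.5606, 0.137, 0.113]
tool_rot: [0.21, 0.978, 0.0, -0.0]
contact_force: [-5.2, -2.4, 11.9]
opening: -0.0001
grip_force: 6.2
```

Request:
servo_tool --series '[{"grip": 1,"dp": [0,0,1],"turn": 0},{"grip": 1,"dp": [0,0,0],"turn": 0},{"grip": 1,"dp": [0,0,0],"turn": 0}]'

```text
time: 7.4
eef_pos: [0.5607, 0.1371, 0.113]
tool_rot: [0.21, 0.978, 0.0, -0.001]
contact_force: [-7.1, -1.1, 16.1]
opening: 0.0
grip_force: 8.2
```

Run:
```python
from h import *
o=manip.get_obs();print(o["eef_pos"],o["contact_force"],o["time"])
```

```text
[0.56066592 0.13705404 0.11296903] [-7.13633703 -1.14032622 16.12150105] 7.4
```

The cap reached its hard stop at z = 0.113 with 16 N. I'll release it, rise and go toward the handle.

Request:
servo_tool --series '[{"grip": 1,"dp": [0,0,-10],"turn": 0},{"grip": 1,"dp": [0,0,-30],"turn": 0},{"grip": 1,"dp": [0,0,-40],"turn": 0},{"grip": 0.5,"dp": [0,-10,-40],"turn": 0},{"grip": 0,"dp": [0,-30,-10],"turn": 0},{"grip": 0,"dp": [0,-35,0],"turn": 0},{"grip": 0,"dp": [0,-35,0],"turn": 0},{"grip": 0,"dp": [0,-35,0],"turn": 0},{"grip": 0,"dp": [0,-20,0],"turn": 0},{"grip": 0,"dp": [0,0,0],"turn": 0},{"grip": 0,"dp": [0,0,0],"turn": 0}]'

```text
time: 8.5
eef_pos: [0.4934, -0.0124, 0.2403]
tool_rot: [0.21, 0.978, 0.001, 0.0]
contact_force: [0.2, -0.8, 0.3]
opening: 0.086
grip_force: 0.0
```

```bash
python3 b.py 4
```

```text
8.5 [ 0.4934 -0.0124  0.2403] [2.097e-01 9.778e-01 6.000e-04 3.000e-04] [-0.47  0.07  0.43  1.97 -0.03  1.1   1.12] [ 0.17 -0.84  0.3 ]
side wheel_axis [260. 211.] 0.58 [ 0.5143 -0.0635  0.1   ]
top wheel_axis [279. 199.] 0.81 [ 0.5209 -0.0724  0.1   ]
wrist wheel_axis [234. 240.] 0.96 [ 0.5159 -0.0688  0.1   ]
 tri wheel_axis [ 0.5157 -0.0688  0.1036]
side handle [241. 206.] 0.79 [ 0.4674 -0.0654  0.143 ]
top handle [272. 222.] 0.66 [ 0.4718 -0.0613  0.143 ]
top handle [381. 193.] 0.27 [ 0.5206 -0.2469  0.143 ]
wrist handle [214. 204.] 0.66 [ 0.4694 -0.0584  0.143 ]
 tri handle [ 0.4715 -0.0606  0.1367]
side cap_top [215. 142.] 0.73 [0.5718 0.1387 0.119 ]
side cap_top [274. 182.] 0.67 [ 0.5759 -0.0378  0.119 ]
wrist cap_top [452. 202.] 0.93 [0.5597 0.1312 0.119 ]
wrist cap_top [371. 274.] 0.26 [0.5925 0.0346 0.119 ]
 tri cap_top [0.5563 0.1234 0.1336]
```

View pics/wrist4.png

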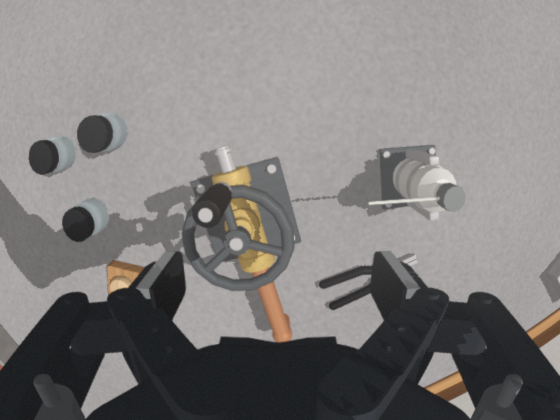

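The wrist view shows the hub at (236,243), the handle's top at (206,215) and the cap back up at (452,196). Now to refine the handle and hub positions.

Run:
```python
from h import *
print(atz("wrist",(206,215),.169),atz("wrist",(236,243),.104),atz("wrist",(238,238),.1),atz("wrist",(261,280),.06),atz("wrist",(280,322),.06))
p=np.array([.470,-.0595]);o=manip.get_obs();d=R.from_quat(o["tool_rot"]).inv().apply(np.r_[p-o["eef_pos"][:2],0]);print(d*1e3)
```

```text
[ 0.47010796 -0.0599286   0.169     ] [ 0.51735368 -0.06877001  0.104     ] [ 0.51484064 -0.06594095  0.1       ] [ 0.58225273 -0.0762217   0.06      ] [ 0.64391957 -0.08056859  0.06      ]
[ 1.97717071e+00 -5.14474526e+01  1.04490672e-03]
```

Request:
servo_tool --series '[{"grip": 0,"dp": [2,-25,0],"turn": 0},{"grip": 0,"dp": [0,-26,0],"turn": 0},{"grip": 0,"dp": [0,0,30],"turn": 0},{"grip": 0,"dp": [0,0,35],"turn": 0},{"grip": 0,"dp": [0,0,30],"turn": 0},{"grip": 0,"dp": [0,0,15],"turn": 0},{"grip": 0,"dp": [0,0,7],"turn": 0},{"grip": 0,"dp": [0,0,0],"turn": 0}]'

```text
time: 10.65
eef_pos: [0.4696, -0.0591, 0.1226]
tool_rot: [0.21, 0.978, -0.0, -0.001]
contact_force: [-0.0, 0.2, -0.3]
opening: 0.0854
grip_force: 0.0
```

Request:
servo_tool --series '[{"grip": 0.5,"dp": [0,0,0],"turn": 0},{"grip": 0.7,"dp": [0,0,0],"turn": 0},{"grip": 1,"dp": [0,0,0],"turn": 0},{"grip": 1,"dp": [0,0,0],"turn": 0},{"grip": 1,"dp": [0,0,0],"turn": 0},{"grip": 1,"dp": [0,0,0],"turn": 0}]' --force 40

```text
time: 11.25
eef_pos: [0.4707, -0.059, 0.124]
tool_rot: [0.21, 0.978, 0.0, 0.0]
contact_force: [-1.9, 0.2, 4.0]
opening: 0.0211
grip_force: 39.0
```

```bash
cat > s.py <<'E'
from h import *
import sys
# state + rows for circle: args centre handled here
C=np.array([float(sys.argv[1]),float(sys.argv[2])]); step=np.radians(float(sys.argv[3])); n=int(sys.argv[4])
o=manip.get_obs(); p=o["eef_pos"]; r=p[:2]-C; a=np.arctan2(r[1],r[0])
print(round(o["time"],2),np.round(p,4),"tool",np.round(o["tool_rot"],3),"F",np.round(o["contact_force"],1),"open",round(o["opening"],4),"r",round(np.hypot(*r),4),"ang",round(np.degrees(a),2))
inv=R.from_quat(o["tool_rot"]).inv(); q=p.copy(); q[2]=p[2]
for i in range(1,n+1):
    t=np.r_[C+.048*np.array([np.cos(a+i*step),np.sin(a+i*step)]),.1225]
    print(np.round(inv.apply(t-q)*1e3,1).tolist()); q=t
E
python3 s.py .517 -.069 -15 12
```

```text
11.25 [ 0.4707 -0.059   0.124 ] tool [0.21  0.978 0.    0.   ] F [-1.9  0.2  4. ] open 0.0211 r 0.0473 ang 167.8
[1.6, 12.4, 1.5]
[-2.3, 12.3, 0.0]
[-5.4, 11.3, 0.0]
[-8.1, 9.5, 0.0]
[-10.3, 7.1, 0.0]
[-11.8, 4.2, 0.0]
[-12.5, 1.0, 0.0]
[-12.3, -2.3, 0.0]
[-11.3, -5.4, 0.0]
[-9.5, -8.1, 0.0]
[-7.1, -10.3, -0.0]
[-4.2, -11.8, -0.0]
```

Handle gripped: opening 21 mm, grip force 39 N. Closing clockwise now.

Request:
servo_tool --series '[{"grip": 1,"dp": [0.7,6,0],"turn": 0},{"grip": 1,"dp": [0.5,6,0],"turn": 0},{"grip": 1,"dp": [-2.3,12.3,0],"turn": 0},{"grip": 1,"dp": [-5.4,11.3,0],"turn": 0},{"grip": 1,"dp": [-8.1,9.5,0],"turn": 0},{"grip": 1,"dp": [-10.3,7.1,0],"turn": 0},{"grip": 1,"dp": [0,0,0],"turn": 0}]'

```text
time: 11.95
eef_pos: [0.5168, -0.0188, 0.124]
tool_rot: [0.209, 0.978, 0.002, 0.001]
contact_force: [0.8, 4.8, 3.6]
opening: 0.0211
grip_force: 40.3
```

```bash
python3 s.py .517 -.069 -15 8
```

```text
11.95 [ 0.5168 -0.0188  0.124 ] tool [0.209 0.978 0.002 0.001] F [0.8 4.8 3.6] open 0.0211 r 0.0502 ang 90.18
[-12.9, 1.6, 1.6]
[-12.5, 0.4, 0.0]
[-12.2, -2.9, 0.0]
[-11.0, -5.9, 0.0]
[-9.1, -8.6, -0.0]
[-6.6, -10.7, -0.0]
[-3.6, -12.0, -0.0]
[-0.4, -12.5, -0.0]
```

Request:
servo_tool --series '[{"grip": 1,"dp": [-6,0.7,0],"turn": 0},{"grip": 1,"dp": [-12.6,0.4,0],"turn": 0},{"grip": 1,"dp": [-12.2,-2.9,0],"turn": 0},{"grip": 1,"dp": [-11,-5.9,0],"turn": 0},{"grip": 1,"dp": [-9.1,-8.6,0],"turn": 0},{"grip": 1,"dp": [0,0,0],"turn": 0}]'

```text
time: 12.55
eef_pos: [0.5639, -0.0537, 0.1244]
tool_rot: [0.208, 0.978, 0.003, 0.01]
contact_force: [19.3, 6.1, -13.3]
opening: 0.0213
grip_force: 40.3
```

```bash
python3 s.py .517 -.068 -5 8
```

```text
12.55 [ 0.5639 -0.0537  0.1244] tool [0.208 0.978 0.003 0.01 ] F [ 19.3   6.1 -13.3] open 0.0213 r 0.049 ang 16.98
[-1.8, -4.0, 1.8]
[-2.3, -3.5, 0.0]
[-2.0, -3.7, -0.0]
[-1.7, -3.8, -0.0]
[-1.3, -4.0, -0.0]
[-1.0, -4.1, -0.0]
[-0.6, -4.1, -0.0]
[-0.3, -4.2, -0.0]
```

Request:
servo_tool --series '[{"grip": 1,"dp": [-4,-2.5,0],"turn": 0},{"grip": 1,"dp": [-4,-3,0],"turn": 0},{"grip": 1,"dp": [-2,-3.7,0],"turn": 0},{"grip": 1,"dp": [0,0,0],"turn": 0}]'

```text
time: 12.95
eef_pos: [0.5657, -0.0705, 0.1243]
tool_rot: [0.21, 0.978, 0.0, 0.008]
contact_force: [11.9, 0.7, -7.6]
opening: 0.021
grip_force: 41.0
```

```bash
python3 s.py .518 -.067 -5 4
```

```text
12.95 [ 0.5657 -0.0705  0.1243] tool [0.21  0.978 0.    0.008] F [11.9  0.7 -7.6] open 0.021 r 0.0479 ang -4.19
[-1.4, -4.0, 1.8]
[-0.9, -4.1, -0.0]
[-0.5, -4.2, -0.0]
[-0.2, -4.2, -0.0]
```

Request:
servo_tool --series '[{"grip": 1,"dp": [-2.6,-1,0],"turn": 0},{"grip": 1,"dp": [-0.8,-1.8,0],"turn": 0},{"grip": 1,"dp": [0,0,0],"turn": 0}]'

```text
time: 13.25
eef_pos: [0.5654, -0.0741, 0.1242]
tool_rot: [0.21, 0.978, 0.0, 0.005]
contact_force: [7.2, 1.0, -4.1]
opening: 0.021
grip_force: 41.5
```

```bash
python3 s.py .518 -.067 -5 1
```

```text
13.25 [ 0.5654 -0.0741  0.1242] tool [0.21  0.978 0.    0.005] F [ 7.2  1.  -4.1] open 0.021 r 0.0479 ang -8.51
[-1.0, -4.1, 1.7]
```

Request:
servo_tool --series '[{"grip": 1,"dp": [-1.5,-1.6,0],"turn": 0},{"grip": 1,"dp": [-0.7,-1.8,0],"turn": 0},{"grip": 1,"dp": [0,0,0],"turn": 0}]'

```text
time: 13.55
eef_pos: [0.5654, -0.0742, 0.1241]
tool_rot: [0.209, 0.978, 0.002, 0.003]
contact_force: [6.5, 6.0, -0.2]
opening: 0.0211
grip_force: 41.8
```

```bash
python3 s.py .518 -.067 -5 1
```

```text
13.55 [ 0.5654 -0.0742  0.1241] tool [0.209 0.978 0.002 0.003] F [ 6.5  6.  -0.2] open 0.0211 r 0.0479 ang -8.64
[-1.0, -4.1, 1.6]
```

Request:
servo_tool --series '[{"grip": 1,"dp": [-2.5,-1.2,0],"turn": 0},{"grip": 1,"dp": [-0.8,-1.8,0],"turn": 0},{"grip": 1,"dp": [0,0,0],"turn": 0}]'

```text
time: 13.85
eef_pos: [0.5655, -0.0743, 0.124]
tool_rot: [0.208, 0.978, 0.005, 0.0]
contact_force: [1.6, 10.7, 5.4]
opening: 0.0211
grip_force: 42.4
```

```bash
python3 s.py .518 -.067 15 24
```

```text
13.85 [ 0.5655 -0.0743  0.124 ] tool [0.208 0.978 0.005 0.   ] F [ 1.6 10.7  5.4] open 0.0211 r 0.048 ang -8.79
[4.9, 11.5, 1.6]
[7.7, 9.9, 0.1]
[10.0, 7.6, 0.1]
[11.6, 4.8, 0.1]
[12.4, 1.6, 0.0]
[12.4, -1.7, 0.0]
[11.6, -4.8, -0.0]
[9.9, -7.7, -0.1]
[7.6, -10.0, -0.1]
[4.8, -11.6, -0.1]
[1.6, -12.4, -0.1]
[-1.7, -12.4, -0.1]
[-4.8, -11.6, -0.1]
[-7.7, -9.9, -0.1]
[-10.0, -7.6, -0.1]
[-11.6, -4.8, -0.1]
[-12.4, -1.6, -0.0]
[-12.4, 1.7, -0.0]
[-11.6, 4.8, 0.0]
[-9.9, 7.7, 0.1]
[-7.6, 10.0, 0.1]
[-4.8, 11.6, 0.1]
[-1.6, 12.4, 0.1]
[1.7, 12.4, 0.1]
```

The wheel is on its stop: the TCP holds at (0.5655, -0.0743) while the force grows to 10.7 N. That point is the reference for two turns. Opening now.

Request:
servo_tool --series '[{"grip": 1,"dp": [3,7,0],"turn": 0},{"grip": 1,"dp": [3,7,0],"turn": 0},{"grip": 1,"dp": [7.7,9.9,0],"turn": 0},{"grip": 1,"dp": [10,7.6,0],"turn": 0},{"grip": 1,"dp": [11.6,4.8,0],"turn": 0},{"grip": 1,"dp": [12.4,1.6,0],"turn": 0},{"grip": 1,"dp": [12.4,-1.7,0],"turn": 0},{"grip": 1,"dp": [0,0,0],"turn": 0}]'

```text
time: 14.65
eef_pos: [0.5232, -0.0191, 0.124]
tool_rot: [0.208, 0.978, 0.003, -0.001]
contact_force: [-0.9, 8.4, 6.3]
opening: 0.021
grip_force: 42.6
```

```bash
python3 s.py .518 -.067 15 6
```

```text
14.65 [ 0.5232 -0.0191  0.124 ] tool [ 0.208  0.978  0.003 -0.001] F [-0.9  8.4  6.3] open 0.021 r 0.0482 ang 83.76
[11.3, -5.5, 1.5]
[9.6, -8.1, -0.0]
[7.1, -10.3, -0.0]
[4.2, -11.8, -0.1]
[1.0, -12.5, -0.1]
[-2.2, -12.3, -0.1]
```

Request:
servo_tool --series '[{"grip": 1,"dp": [12,-3.5,-1],"turn": 0},{"grip": 1,"dp": [9.6,-8.1,0],"turn": 0},{"grip": 1,"dp": [7.1,-10.3,0],"turn": 0},{"grip": 1,"dp": [4.2,-11.8,0],"turn": 0},{"grip": 1,"dp": [1,-12.5,0],"turn": 0},{"grip": 1,"dp": [-2.2,-12.3,0],"turn": 0},{"grip": 1,"dp": [0,0,0],"turn": 0}]'

```text
time: 15.35
eef_pos: [0.4701, -0.0686, 0.124]
tool_rot: [0.212, 0.977, -0.001, 0.0]
contact_force: [-0.2, -1.5, 1.3]
opening: 0.0213
grip_force: 41.9
```

```bash
python3 s.py .518 -.067 15 12
```

```text
15.35 [ 0.4701 -0.0686  0.124 ] tool [ 0.212  0.977 -0.001  0.   ] F [-0.2 -1.5  1.3] open 0.0213 r 0.0479 ang -178.05
[-6.9, -10.4, 1.6]
[-9.5, -8.2, 0.0]
[-11.3, -5.5, 0.0]
[-12.3, -2.4, 0.0]
[-12.5, 0.9, 0.0]
[-11.9, 4.1, 0.0]
[-10.4, 7.0, -0.0]
[-8.2, 9.5, -0.0]
[-5.5, 11.3, -0.0]
[-2.4, 12.3, -0.0]
[0.9, 12.5, -0.0]
[4.1, 11.9, -0.0]
```

Request:
servo_tool --series '[{"grip": 1,"dp": [-6.9,-10.4,0],"turn": 0},{"grip": 1,"dp": [-9.5,-8.2,0],"turn": 0},{"grip": 1,"dp": [-11.3,-5.5,0],"turn": 0},{"grip": 1,"dp": [-12.3,-2.4,0],"turn": 0},{"grip": 1,"dp": [-12.5,0.9,0],"turn": 0},{"grip": 1,"dp": [-11.9,4.1,0],"turn": 0},{"grip": 1,"dp": [0,0,0],"turn": 0}]'

```text
time: 16.05
eef_pos: [0.5232, -0.1142, 0.1241]
tool_rot: [0.211, 0.978, -0.002, 0.002]
contact_force: [2.1, -6.9, -0.7]
opening: 0.0211
grip_force: 41.9
```

```bash
python3 s.py .518 -.067 15 7
```

```text
16.05 [ 0.5232 -0.1142  0.1241] tool [ 0.211  0.978 -0.002  0.002] F [ 2.1 -6.9 -0.7] open 0.0211 r 0.0474 ang -83.74
[-10.1, 7.3, 1.6]
[-7.5, 10.0, 0.0]
[-4.7, 11.6, -0.0]
[-1.5, 12.4, -0.0]
[1.8, 12.4, -0.1]
[4.9, 11.5, -0.1]
[7.7, 9.9, -0.1]
```

Request:
servo_tool --series '[{"grip": 1,"dp": [-10.7,6,0],"turn": 0},{"grip": 1,"dp": [-7.6,9.9,0],"turn": 0},{"grip": 1,"dp": [-4.7,11.6,0],"turn": 0},{"grip": 1,"dp": [-1.5,12.4,0],"turn": 0},{"grip": 1,"dp": [1.8,12.4,0],"turn": 0},{"grip": 1,"dp": [4.9,11.5,0],"turn": 0},{"grip": 1,"dp": [0,0,0],"turn": 0}]'

```text
time: 16.75
eef_pos: [0.5645, -0.0546, 0.1241]
tool_rot: [0.207, 0.978, 0.002, 0.0]
contact_force: [5.0, 2.2, -1.4]
opening: 0.021
grip_force: 42.1
```

```bash
python3 s.py .518 -.067 15 12
```

```text
16.75 [ 0.5645 -0.0546  0.1241] tool [0.207 0.978 0.002 0.   ] F [ 5.   2.2 -1.4] open 0.021 r 0.0481 ang 14.89
[9.1, 8.6, 1.7]
[11.0, 6.0, 0.0]
[12.2, 3.0, 0.0]
[12.5, -0.3, 0.0]
[12.0, -3.5, -0.0]
[10.7, -6.5, -0.0]
[8.7, -9.1, -0.0]
[6.0, -11.0, -0.0]
[3.0, -12.2, -0.0]
[-0.3, -12.5, -0.0]
[-3.5, -12.0, -0.0]
[-6.5, -10.7, -0.0]
```

That is just past one turn, 23.7° beyond the reference angle. Now the second turn.

Request:
servo_tool --series '[{"grip": 1,"dp": [8,9,0],"turn": 0},{"grip": 1,"dp": [11,6,0],"turn": 0},{"grip": 1,"dp": [12.2,3,0],"turn": 0},{"grip": 1,"dp": [12.5,0,0],"turn": 0},{"grip": 1,"dp": [12.2,-3,0],"turn": 0},{"grip": 1,"dp": [10.9,-6.2,0],"turn": 0},{"grip": 1,"dp": [8.7,-9.1,0],"turn": 0},{"grip": 1,"dp": [6,-11,0],"turn": 0},{"grip": 1,"dp": [3,-12.2,0],"turn": 0},{"grip": 1,"dp": [0,0,0],"turn": 0}]'

```text
time: 17.75
eef_pos: [0.4733, -0.0495, 0.124]
tool_rot: [0.212, 0.977, -0.001, -0.002]
contact_force: [-5.3, 0.3, 5.0]
opening: 0.021
grip_force: 42.5
```

```bash
python3 s.py .518 -.067 15 12
```

```text
17.75 [ 0.4733 -0.0495  0.124 ] tool [ 0.212  0.977 -0.001 -0.002] F [-5.3  0.3  5. ] open 0.021 r 0.048 ang 158.56
[-2.3, -12.3, 1.5]
[-5.4, -11.3, 0.0]
[-8.1, -9.5, -0.0]
[-10.3, -7.1, -0.0]
[-11.8, -4.2, -0.0]
[-12.5, -1.0, -0.0]
[-12.3, 2.3, -0.1]
[-11.3, 5.4, -0.1]
[-9.5, 8.1, -0.1]
[-7.1, 10.3, -0.1]
[-4.2, 11.8, -0.0]
[-1.0, 12.5, -0.0]
```

Request:
servo_tool --series '[{"grip": 1,"dp": [-1.4,-12.7,-0.5],"turn": 0},{"grip": 1,"dp": [-5.4,-11.3,0],"turn": 0},{"grip": 1,"dp": [-8.1,-9.5,0],"turn": 0},{"grip": 1,"dp": [-10.3,-7.1,0],"turn": 0},{"grip": 1,"dp": [-11.8,-4.2,0],"turn": 0},{"grip": 1,"dp": [-12.5,-1,0],"turn": 0},{"grip": 1,"dp": [-12.3,2.3,0],"turn": 0},{"grip": 1,"dp": [0,0,0],"turn": 0}]'

```text
time: 18.55
eef_pos: [0.5176, -0.1145, 0.1242]
tool_rot: [0.21, 0.978, -0.002, 0.002]
contact_force: [1.2, -6.5, -6.1]
opening: 0.0206
grip_force: 41.6
```

```bash
python3 s.py .518 -.067 15 6
```

```text
18.55 [ 0.5176 -0.1145  0.1242] tool [ 0.21   0.978 -0.002  0.002] F [ 1.2 -6.5 -6.1] open 0.0206 r 0.0475 ang -90.43
[-10.9, 6.0, 1.7]
[-8.7, 9.1, 0.0]
[-6.0, 11.0, -0.0]
[-3.0, 12.2, -0.0]
[0.3, 12.5, -0.0]
[3.5, 12.0, -0.1]
```

Request:
servo_tool --series '[{"grip": 1,"dp": [-11.5,4.6,0.8],"turn": 0},{"grip": 1,"dp": [-8.7,9.1,0],"turn": 0},{"grip": 1,"dp": [-6,11,0],"turn": 0},{"grip": 1,"dp": [-3,12.2,0],"turn": 0},{"grip": 1,"dp": [0,6,0],"turn": 0},{"grip": 1,"dp": [0,0,0],"turn": 0},{"grip": 1,"dp": [0,0,0],"turn": 0}]'

```text
time: 19.25
eef_pos: [0.5637, -0.0811, 0.1242]
tool_rot: [0.208, 0.978, 0.001, 0.004]
contact_force: [8.1, -0.3, -8.6]
opening: 0.0206
grip_force: 41.4
```

```bash
python3 s.py .518 -.067 3 5
```

```text
19.25 [ 0.5637 -0.0811  0.1242] tool [0.208 0.978 0.001 0.004] F [ 8.1 -0.3 -8.6] open 0.0206 r 0.0479 ang -17.14
[0.2, 2.5, 1.8]
[0.5, 2.5, 0.0]
[0.6, 2.4, 0.0]
[0.7, 2.4, 0.0]
[0.9, 2.4, 0.0]
```

Request:
servo_tool --series '[{"grip": 1,"dp": [-0.3,3,1],"turn": 0},{"grip": 1,"dp": [0,2.5,0.5],"turn": 0},{"grip": 1,"dp": [0.2,1.6,0],"turn": 0},{"grip": 1,"dp": [0,0,0],"turn": 0},{"grip": 1,"dp": [0,0,0],"turn": 0}]'

```text
time: 19.75
eef_pos: [0.5649, -0.0768, 0.124]
tool_rot: [0.209, 0.978, 0.001, 0.003]
contact_force: [4.6, 0.4, 5.3]
opening: 0.0211
grip_force: 42.4
```

```bash
python3 s.py .518 -.067 3 1
```

```text
19.75 [ 0.5649 -0.0768  0.124 ] tool [0.209 0.978 0.001 0.003] F [4.6 0.4 5.3] open 0.0211 r 0.0479 ang -11.85
[0.5, 2.4, 1.5]
```

Request:
servo_tool --series '[{"grip": 1,"dp": [0.7,1.3,-0.5],"turn": 0},{"grip": 1,"dp": [0.5,1.2,0],"turn": 0},{"grip": 1,"dp": [0,0,0],"turn": 0},{"grip": 1,"dp": [0,0,0],"turn": 0}]'

```text
time: 20.15
eef_pos: [0.565, -0.0758, 0.1241]
tool_rot: [0.21, 0.978, 0.0, 0.003]
contact_force: [7.4, -2.2, 1.8]
opening: 0.021
grip_force: 42.3
```

```bash
python3 s.py .518 -.067 3 1
```

```text
20.15 [ 0.565  -0.0758  0.1241] tool [0.21  0.978 0.    0.003] F [ 7.4 -2.2  1.8] open 0.021 r 0.0479 ang -10.62
[0.5, 2.5, 1.6]
```

Request:
servo_tool --series '[{"grip": 1,"dp": [0,1.2,0],"turn": 0},{"grip": 1,"dp": [0.3,1,0],"turn": 0},{"grip": 1,"dp": [0,0,0],"turn": 0},{"grip": 1,"dp": [0,0,0],"turn": 0}]'

```text
time: 20.55
eef_pos: [0.5655, -0.0736, 0.1241]
tool_rot: [0.21, 0.978, 0.0, 0.003]
contact_force: [6.0, -1.7, 2.3]
opening: 0.021
grip_force: 42.4
```

```bash
python3 s.py .518 -.067 3 1
```

```text
20.55 [ 0.5655 -0.0736  0.1241] tool [0.21  0.978 0.    0.003] F [ 6.  -1.7  2.3] open 0.021 r 0.0479 ang -7.9
[0.7, 2.4, 1.6]
```

Request:
servo_tool --series '[{"grip": 1,"dp": [-0.5,-1.1,0],"turn": 0},{"grip": 1,"dp": [0,0,0],"turn": 0},{"grip": 1,"dp": [0,0,0],"turn": 0},{"grip": 1,"dp": [0,0,0],"turn": 0}]'

```text
time: 20.95
eef_pos: [0.5654, -0.0737, 0.1241]
tool_rot: [0.21, 0.978, 0.001, 0.003]
contact_force: [6.3, -0.4, 2.2]
opening: 0.021
grip_force: 42.4
```

```bash
python3 s.py .518 -.067 3 1; python3 -c "
from h import *
a=np.hstack([manip.camera('side')[100:380,170:390],manip.camera('top')[110:390,130:410]]);cv2.imwrite('pics/e.png',cv2.resize(a,None,fx=1.6,fy=1.6))
print(manip.get_obs()['qd'])
Z=dict(jar_mid=.0275,dapping_block=0,pliers=0)
for c in ['side','top']:
  for t in Z:
    for r in manip.place_of(c,t)[:3]: print(c,t,np.round(atz(c,r['location'],Z[t]),3),round(r['score'],2))"
```

```text
20.95 [ 0.5654 -0.0737  0.1241] tool [0.21  0.978 0.001 0.003] F [ 6.3 -0.4  2.2] open 0.021 r 0.0479 ang -8.07
[0.7, 2.4, 1.6]
[ 0.00054356  0.00102968  0.00011697  0.00016879  0.00023537  0.00101773
 -0.00072721]
side jar_mid [ 0.34  -0.27   0.027] 0.97
side jar_mid [ 0.352 -0.182  0.027] 0.73
side jar_mid [ 0.427 -0.263  0.027] 0.61
side dapping_block [ 0.554 -0.278  0.   ] 0.91
side pliers [0.671 0.055 0.   ] 0.76
top jar_mid [ 0.44  -0.26   0.027] 0.86
top jar_mid [ 0.339 -0.27   0.027] 0.81
top jar_mid [ 0.35  -0.182  0.027] 0.68
top dapping_block [ 0.55  -0.277  0.   ] 0.61
top pliers [0.591 0.175 0.   ] 0.43
```

View pics/e.png

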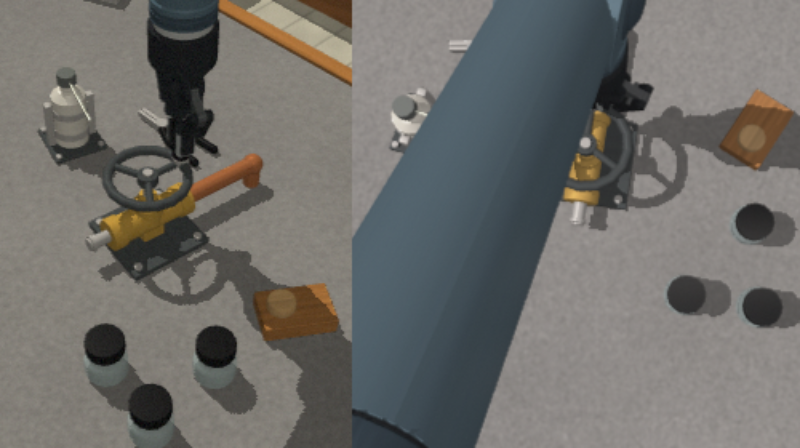

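The final picture shows the handle held over the pipe side of the wheel. The cap is up at (66,75), and the jars, block and pliers haven't moved. The wheel angle matches the stop reference to within about 0.5°, so I'm handing it in.

```bash
python3 -c "
from workcell import manip
print(manip.sign_off())"
```

```text
the job is handed in; nothing more can be done
None
```

The job is handed in at about 21 s: I pressed the oil cap fully down and let it spring back, closed the valve to its stop, and opened it two full turns to within about 0.5–0.7°; the handle is still held, and the jars, block and pliers are where they were.

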